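# Undock the sprung tweezers and hold them at the gap mark over the charcoal block

## Task

Take the long sprung tweezers by their finger rests, pull them straight out of the snug dock, and carry them so that their tips hang a few centimetres above the middle of the charcoal block. There, squeeze them to the marked tip gap of 10 mm (the edge of the right arm meets the line on the brass strip) and hold that gap steady: finish while still holding them there in the air, touching nothing else with them. Leave the loose crucible, dish, tin and small tweezers where they are.

Things in the scene. Friction and masses are not known exactly. Their poses are not given: they have to be found in the camera images.
- dock: Fixed steel dock: dark foot 80 x 64 x 10 mm, on it a narrow upright block 42 x 24 mm, 82 mm high, topped by a brass bush with a small black knob (top at 106 mm). Origin at the centre of the 42 x 24 mm block, on the bench; z up. A socket in the block opens towards its +x and holds the tail of the tweezers, which comes out straight along +x.
- dock_mouth (a point): Centre of the socket's mouth: 20 mm along the dock's +x, 70 mm above the bench; axes as the dock's, x pointing out. A sprung ball in the socket's roof clicks into a groove of the tail: pulling out takes about 5 to 7 N; the tail is clear of the mouth after 30 mm.
- tweezers: Long sprung tweezers, 164 mm, about 60 g, parked level in the dock. Origin between the two arm hinges at mid-height, 4 mm outside the mouth, 70 mm above the bench; x to the tips (parked: the dock's +x), y to the left arm, z up. Behind it the tail block, 12 mm wide, 14 mm high, back to x = -34 mm. Two arms reach forward to x = 130 mm, springing apart to 31 mm wide.
- rests (a point): Grip point: midway between the ribbed black finger rests on the outside of the arms, at x = 85 mm of the tweezers (45 mm behind the tips); rests 44 mm long, 14 mm high. Width over them: 31 mm sprung open, 22 mm at the mark, 16 mm shut. Squeezing force 2.4 N at first, 8 N at the mark, 12 N shut, so a gripper closing by force alone shuts the tips. Axes as the tweezers'.
- tip_left (a point): Inner face of the left tip, at x = 130 mm. Tip gap = its distance from tip_right: 24 mm sprung open, 10 mm at the mark, 1 mm shut; it changes 1.53 times as much as the width over the rests. A brass strip under the arms 17 mm behind the tips, fixed to the left arm, bears a dark line; the right arm's inner edge meets it at the mark.
- armleft (a joint): Angle of the left arm (rad): 0 sprung open, grows as it is squeezed inward, 0.054 at the marked gap, stop at 0.088 (tips nearly shut). Tip gap in mm = 24 - 130 x (armleft + armright).
- armright (a joint): Angle of the right arm, the same way.
- tip_right (a point): Inner face of the right tip.
- tail (a point): Centre of the rear end of the tweezers' tail (x = -34 mm in the tweezers' frame).
- charcoal_block: Black charcoal block, 45 (x) x 67 (y) x 26 (z) mm, lying on a flat grey soldering board (95 x 115 x 11 mm) and fixed there; origin at the centre of its underside, 11 mm above the bench, z up. Its top is 37 mm above the bench.
- crucible: Bystander: small white crucible, 32 mm wide, 22 mm high, loose on the bench; origin under its centre.
- small_tweezers: Bystander: fine plain tweezers lying flat, 14 x 116 x 8 mm, loose; origin under the centre.
- flux_dish: Bystander: shallow white dish, 59 mm wide, 22 mm high, loose; origin under its centre.
- solder_tin: Bystander: small round tin, 30 mm wide, 30 mm high, loose; origin under its centre.
Not all that is in view belongs to the job. Leave any red look-alike of the dock alone.

How it is judged:
On the way, in this order (a step that is already met when the one before it is completed fails the run):
1. the tweezers are pulled clear of the dock (x of tail in the frame of dock_mouth above 0.004 m), for 0.1 s.
2. their tips are above the charcoal block (horizontal distance between each of tip_left, tip_right and charcoal_block below 0.033 m), for 0.1 s.
At the end, for the whole second after the job is handed in: Held by the fingers, still and clear of dock, block and bench; tip gap 8 to 12 mm; both tips within 33 mm of the block's centre seen from above and 8 to 100 mm above its top; tail over 45 mm above the bench; the four bystanders moved under 20 mm (all of step 2 and distance between tip_left and tip_right between 0.008 and 0.012 m and z of tip_left in the frame of charcoal_block between 0.034 and 0.126 m and z of tip_right in the frame of charcoal_block between 0.034 and 0.126 m and contact force between tweezers and the fingers above 1 N and contact force between tweezers and dock below 0.1 N and contact force between tweezers and charcoal_block below 0.1 N and height (world z) of tail above 0.045 m and linear speed of tweezers below 0.02 m/s and distance of each of crucible, small_tweezers, flux_dish, solder_tin from where it was at the start of the episode below 0.02 m); the arm keeps its last pose, push and grip.
It also fails if it takes over 38 s, if anything falls off the work surface, if the arm or the gripper's body presses on something with over 40 N, if the wrist force passes 120 N, or if a joint passes its speed limit or range.

## Robot

A 6-joint arm with a two-finger parallel gripper is mounted at the origin on a cart in front of the work surface, level with it; the furniture and walls round the work are solid. World frame = base frame: x ahead of the robot, y to its left, z up, the work surface at z = 0. Lengths are in m, angles in rad, forces in N, time in s.
With the tool pointing down it reaches from about 0.275 to 0.725 m from the base axis. Payload 15.9 kg.
Tool frame: the origin (TCP) lies on the mounting face of the last link; the fingertips stand 173 mm ahead of it and the grasp point (between the pads) lies 155 mm ahead of it; z points along the fingers, y is the line along which they close (so a half turn about z gives the same grasp; the last joint's range is limited). The gripper opens to 85 mm and grips with 20 to 120 N. Pads are 22 mm wide; open, the fingers measure 114 mm over their backs; the gripper's body (76 mm by 85 mm) begins 54 mm behind the grasp point. The pads swing forward as they close: fully open they stand 13 mm farther back than shut.
Start: joints at [-1.277, 0.213, -0.034, 1.323, 0, 1.571], TCP at [0.145, -0.479, 0.405] pointing down, gripper open.
Joint ranges: [-2.98, 2.98], [-0.74, 1.72], [-1.14, 1.35], [-2.1, 2.04], [-1.57, 1.44], [-3.14, 3.14]. Speed limits (rad/s): [1.89, 1.89, 2.39, 2.57, 3.14, 3.14].

## Interface

Orientations are given as a unit quaternion [w, x, y, z].
In Python, from plant import r gives the robot as it stands. The module is installed in compiled form; this text tells all that it offers.
- The arm moves only by the shell command python3 -m inch 'ROWS' [OPENING]. ROWS is a JSON object of lists of equal length, an entry for each row: "travel": the shift along the tool's x, y, z scaled (see below), a list of three; "spin": the turn about the tool's z scaled (see below). A call has 1 to 10 rows; each row shifts and turns the commanded pose from where the row before left it, along the tool's axes as they then stand; what a row does not reach is not made up. The controller multiplies each number of a shift by 0.3 m and each number of a turn by 45 degrees. A row lasts 1/8 s, in which the tool goes at most 62.5 mm and 10.7 degrees, less where a joint would pass 70% of its speed; a pose out of reach is approached as far as the arm can. A call with a number of a shift or a turn outside -1 to 1 is refused whole. A call with a gripper value outside its range is refused whole. OPENING is the opening, from 0 (shut) to 1 (fully open), set as the call begins (- or left out, the last holds). The fingers move at their own pace and stop on an object; the grip force is fixed at half the most. Time passes only in rows, so rows that do not move let the fingers close. It gives the time, the measured TCP pose, the force, the opening and the grip force at its end, in the units of the state.
- r.state(): the state, without advancing time (a new reading comes with each control period).
- r.grab_frame(name): name is "scene" or "side" or "wrist"; returns the picture (420x560x3 uint8, red, green, blue); there is no depth.
- r.camera_model(name): a dict with "vfov" (degrees; the focal length in pixels is half the picture's height over the tangent of half this angle, whatever the lens; pixels are square), "cx", "cy" (the principal point, pixels), "k1" (the pictures are not rectified: a ray, as slopes to the right and down, at radius r is drawn at 1 + k1 r^2 times it, then the intrinsics apply), "extrinsics" (4x4, takes a point from world to camera coordinates). Camera axes: x right, y up, looking along -z (the intrinsics and any distortion apply to the point x, -y, -z); pixel columns grow to the right and rows downward; lengths in m; the calibration is good to about 2 mm. A picture is of the moment at which its call begins: read the wrist's pose just before it. camera_model takes no time and is no camera call; for the wrist camera it gives the pose at the moment of the call.
- r.finish_job(): hands the job in; it is judged then, once.
The state is a dict: "t": time; "joint_positions": joint angles; "joint_velocities": joint speeds; "joint_efforts": joint torques, N m; "ee_pos": TCP position; "tcp_rot": TCP orientation; "wrist_force": force on the tool from outside, world axes, zero at the start; "torque": the same for the moment, N m; "gripper_width": finger opening in m; "grasp_force": force on a finger pad.
Only numpy, scipy, OpenCV 4.12 (cv2) and the standard library are available. Lean on these libraries where they do the work, as an engineer would, in place of code of your own. Each camera call takes 0.05 s, during which the arm holds its last target. There are 200 camera calls.

## Working session

There is one attempt and no reset: what is moved stays moved. The work goes in short steps, Python scripts to look and compute and a shell command to move; the robot and the scene stay as the last step left them, time stands still between calls to the robot, and variables do not carry over. Pictures are saved under pics/ and viewed, at most 10 in all, crops included, and the job is handed in when it is done.

```bash
mkdir -p pics
python3 - <<'E'
from plant import r
import cv2, numpy as np
s=r.state(); print({k:np.round(v,3).tolist() for k,v in s.items()})
for n in ("scene","side"):
    m=r.camera_model(n); print(n,m['vfov'],m['cx'],m['cy'],m['k1'],np.round(m['extrinsics'],3).tolist())
    cv2.imwrite(f"pics/{n}0.png",cv2.resize(r.grab_frame(n)[:,:,::-1],(800,600),interpolation=cv2.INTER_CUBIC))
E
```

```text
{'t': 0.0, 'joint_positions': [-1.277, 0.213, -0.035, 1.323, 0.0, 1.571], 'joint_velocities': [0.001, 0.001, 0.002, 0.003, 0.001, -0.001], 'joint_efforts': [0.003, -68.615, 48.713, 0.017, 0.0, 0.0], 'ee_pos': [0.145, -0.478, 0.404], 'tcp_rot': [-0.001, 0.989, 0.146, -0.0], 'wrist_force': [0.333, 0.111, 0.105], 'torque': [-0.013, 0.001, 0.007], 'grasp_force': 0.0, 'gripper_width': 0.086}
scene 55.05832960173428 277.7646190138381 208.47797697864502 -0.06126836504321377 [[-0.723, -0.69, -0.01, 0.447], [0.309, -0.337, 0.889, -0.245], [-0.617, 0.64, 0.457, -0.566], [0.0, 0.0, 0.0, 1.0]]
side 56.94027011483603 278.76203722688126 212.7484455182975 -0.034875165799774115 [[-0.918, -0.396, -0.004, 0.582], [0.173, -0.41, 0.895, -0.136], [-0.356, 0.821, 0.446, -0.719], [0.0, 0.0, 0.0, 1.0]]
```

View pics/scene0.png

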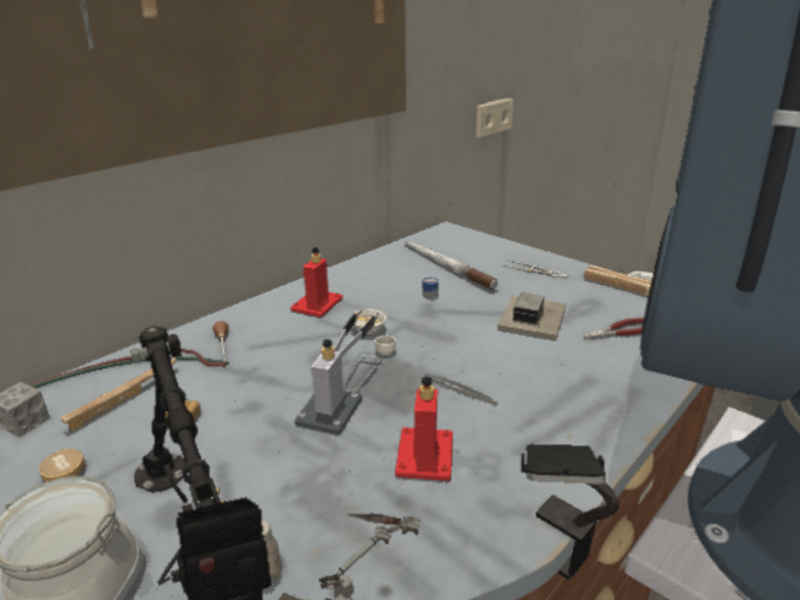

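View pics/side0.png

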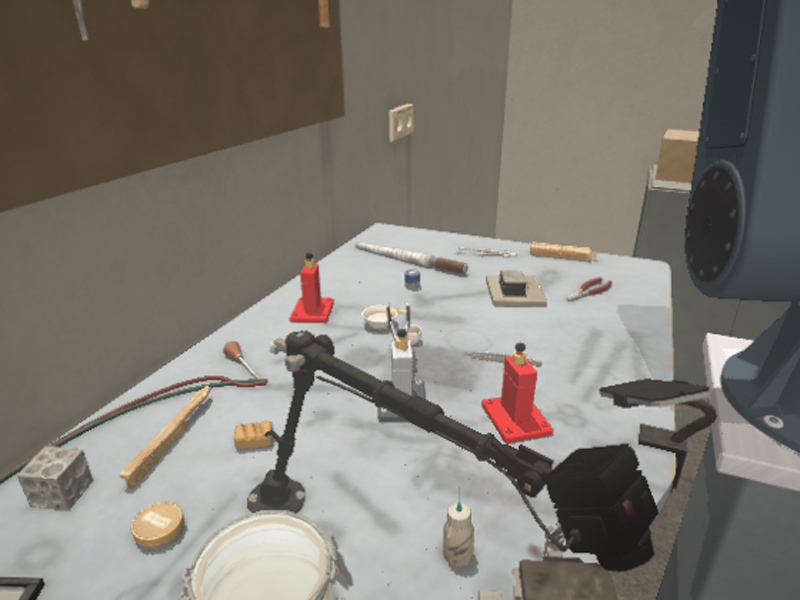

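The scene view shows three candidates: the grey dock at (328,385), which holds the tweezers with their tips near (350,318) and (372,322), and red ones at (317,285) and (426,430). In the side view the grey dock is at (402,370). Grey is the one that fits: it's steel and holds the tweezers. The charcoal block is at (528,307) in scene and (513,283) in side. I'll confirm with an enlarged crop.

Run:
```python
import cv2, numpy as np
from plant import r
a=r.grab_frame("scene")[:,:,::-1]; b=r.grab_frame("side")[:,:,::-1]
# each crop offset/scale printed: scene dock x200-290,y200-310 ; side dock 240-310,y200-300
c=[cv2.resize(a[205:305,200:300],(400,400),interpolation=cv2.INTER_CUBIC),cv2.resize(b[205:305,235:335],(400,400),interpolation=cv2.INTER_CUBIC)]
d=[cv2.resize(a[195:245,335:435],(400,200),interpolation=cv2.INTER_CUBIC),cv2.resize(b[180:230,310:410],(400,200),interpolation=cv2.INTER_CUBIC)]
cv2.imwrite("pics/crop1.png",np.vstack([np.hstack(c),np.hstack(d)]))
```

```text
(no output)
```

View pics/crop1.png

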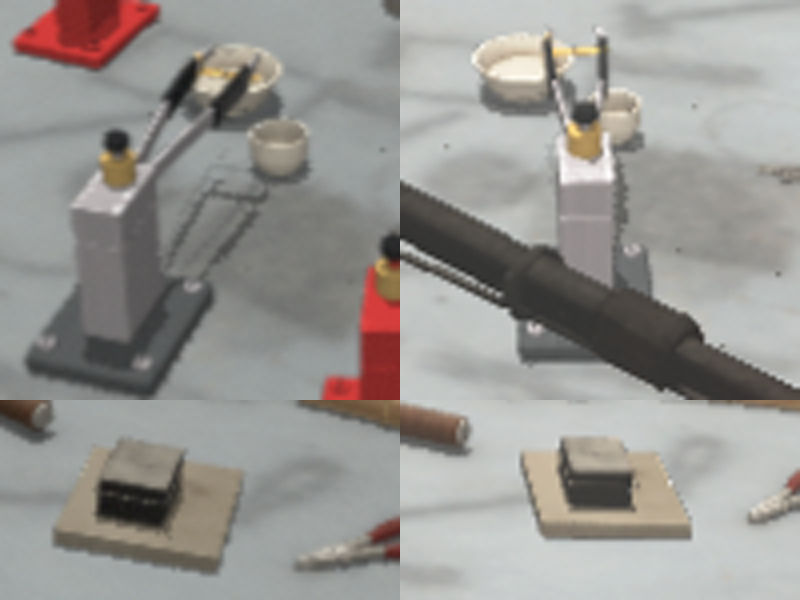

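The crop confirms it: the grey dock (scene crop 120,250) holds the long tweezers, tips at (205,48)/(257,57), brass strip visible at (225,75). The charcoal block's top is centred near (143,465) in the scene crop and (595,457) in the side crop.

```bash
cat > h.py <<'E'
import numpy as np, cv2
from plant import r
from scipy.optimize import least_squares
def proj(m,P):
    E=np.array(m['extrinsics']);c=E[:3,:3]@np.asarray(P,float).T+E[:3,3:4]
    x,y=c[0]/-c[2],-c[1]/-c[2];k=1+m['k1']*(x*x+y*y);f=210/np.tan(np.radians(m['vfov'])/2)
    return np.c_[m['cx']+f*x*k,m['cy']+f*y*k]
def onplane(m,px,z):
    s=least_squares(lambda p:(proj(m,[[p[0],p[1],z]])-px)[0],[.45,0.]) if False else None
    E=np.array(m['extrinsics']);f=210/np.tan(np.radians(m['vfov'])/2)
    d=np.array([(px[0]-m['cx'])/f,(px[1]-m['cy'])/f]);u=d.copy()
    for _ in range(20):u=d/(1+m['k1']*(u@u))
    ray=E[:3,:3].T@np.array([u[0],-u[1],-1]);o=-E[:3,:3].T@E[:3,3]
    return (o+ray*(z-o[2])/ray[2])
E
python3 - <<'E'
from h import *
ms,md=r.camera_model("scene"),r.camera_model("side")
S=lambda u,v:np.array([200+u/4,205+v/4])-.4
D=lambda u,v:np.array([235+(u-400)/4,205+v/4])-.4
S2=lambda u,v:np.array([335+u/4,195+(v-400)/4])-.4
D2=lambda u,v:np.array([310+(u-400)/4,180+(v-400)/4])-.4
for n,m,p,z in [("knob",ms,S(118,132),.106),("knob",md,D(585,102),.106),("tipL",ms,S(207,47),.075),("tipR",ms,S(258,56),.075),("tipL",md,D(548,33),.075),("tipR",md,D(603,32),.075),
 ("foot",ms,S(25,358),.01),("foot",ms,S(213,290),.01),("foot",ms,S(150,385),.01),
 ("blk",ms,S(72,205),.082),("blk",ms,S(130,220),.082),("blk",ms,S(158,180),.082)]: print(n,np.round(onplane(m,p,z),4))
for m,q,F in[(ms,[(120,438),(187,456),(172,491),(98,482)],S2),(md,[(560,437),(624,440),(632,476),(567,475)],D2),]:
    P=np.array([onplane(m,F(*x),.037) for x in q]);print("char",np.round(P[:,:2],3).tolist(),P.mean(0).round(3))
for m,q,F in[(ms,[(95,447),(243,470),(217,562),(55,530)],S2),(md,[(522,452),(673,453),(691,528),(543,528)],D2)]:
    P=np.array([onplane(m,F(*x),.011) for x in q]);print("board",np.round(P[:,:2],3).tolist(),P.mean(0).round(3))
for n,m,p in[("flux",ms,S(236,90)),("cruc",ms,S(280,165)),("tin",ms,np.array([430,297])*.7),("smallA",ms,np.array([432,375])*.7),("smallB",ms,np.array([497,403])*.7),("red1",ms,np.array([317,302])*.7),("red2",ms,np.array([426,460])*.7)]:print(n,onplane(m,p,0).round(3))
E
```

```text
knob [0.5424 0.204  0.106 ]
knob [0.5409 0.2049 0.106 ]
tipL [0.615  0.0834 0.075 ]
tipR [0.5879 0.072  0.075 ]
tipL [0.6108 0.0914 0.075 ]
tipR [0.5841 0.0789 0.075 ]
foot [0.5476 0.2634 0.01  ]
foot [0.5223 0.1696 0.01  ]
foot [0.4919 0.2366 0.01  ]
blk [0.5411 0.2338 0.082 ]
blk [0.5134 0.2238 0.082 ]
blk [0.5284 0.1942 0.082 ]
char [[0.509, -0.196], [0.466, -0.203], [0.449, -0.158], [0.487, -0.138]] [ 0.478 -0.174  0.037]
char [[0.509, -0.192], [0.468, -0.204], [0.451, -0.147], [0.489, -0.133]] [ 0.479 -0.169  0.037]
board [[0.541, -0.22], [0.454, -0.256], [0.409, -0.146], [0.498, -0.114]] [ 0.476 -0.184  0.011]
board [[0.54, -0.216], [0.442, -0.256], [0.41, -0.141], [0.496, -0.104]] [ 0.472 -0.179  0.011]
flux [0.667 0.016 0.   ]
cruc [0.588 0.057 0.   ]
tin [ 0.658 -0.13   0.   ]
smallA [0.493 0.056 0.   ]
smallB [ 0.386  0.047 -0.   ]
red1 [0.795 0.023 0.   ]
red2 [0.384 0.195 0.   ]
```

```bash
python3 -m inch '{"travel":[[0,0,0],[0,0,0],[0,0,0],[0,0,0],[0,0,0],[0,0,0],[0,0,0],[0,0,0],[0,0,0],[0,0,0]],"spin":[-0.218,-0.218,-0.218,-0.218,-0.218,-0.218,-0.218,-0.218,-0.218,-0.218]}' 1
cat >> h.py <<'E'
from scipy.spatial.transform import Rotation as R
def go(x,y,z,yaw=None):
    "total tool-axis shift (units of .3 m) of TCP to x,y,z; spin units to tool-x heading yaw"
    s=r.state();w=s['tcp_rot'];M=R.from_quat([w[1],w[2],w[3],w[0]]).as_matrix()
    a=np.degrees(np.arctan2(M[1,0],M[0,0]))
    print("t",s['t'],"pos",np.round(s['ee_pos'],4),"a",a.round(2),"z",M[:,2].round(3),"shift",(M.T@(np.array([x,y,z])-s['ee_pos'])/.3).round(3),"spin",None if yaw is None else round((a-yaw)/45,4), "F",np.round(s['wrist_force'],2),"w",s['gripper_width'],"g",s['grasp_force'])
E
python3 -c "
from h import *
go(.588,.106,.36,115)"
```

```text
t: 1.45
ee_pos: [0.1448, -0.4785, 0.4046]
tcp_rot: [-0.0, 0.535, 0.845, 0.0]
wrist_force: [-0.4, 0.8, -0.1]
gripper_width: 0.0855
grasp_force: 0.0
t 1.45 pos [ 0.1448 -0.4785  0.4046] a 115.26 z [-0.  0. -1.] shift [1.132 2.167 0.149] spin 0.0057 F [-0.38  0.78 -0.06] w 0.08545998416941374 g 0.0
```

```bash
python3 -m inch '{"travel":[[0.0566,0.108,0],[0.0566,0.108,0],[0.0566,0.108,0],[0.0566,0.108,0],[0.0566,0.108,0],[0.0566,0.108,0],[0.0566,0.108,0],[0.0566,0.108,0],[0.0566,0.108,0],[0.0566,0.108,0]],"spin":[0,0,0,0,0,0,0,0,0,0]}' && python3 -m inch '{"travel":[[0.0566,0.108,0.015],[0.0566,0.108,0.015],[0.0566,0.108,0.015],[0.0566,0.108,0.015],[0.0566,0.108,0.015],[0.0566,0.108,0.015],[0.0566,0.108,0.015],[0.0566,0.108,0.015],[0.0566,0.108,0.015],[0.0566,0.108,0.015]],"spin":[0,0,0,0,0,0,0,0,0,0]}' >/dev/null
python3 - <<'E'
from h import *
go(.588,.106,.36,115)
m=r.camera_model("wrist");a=r.grab_frame("wrist")
np.save("wm.npy",m['extrinsics']);print({k:v for k,v in m.items() if k!='extrinsics'});cv2.imwrite("w1.png",a[:,:,::-1])
cv2.imwrite("pics/w1.png",cv2.resize(a[:,:,::-1],(800,600),interpolation=cv2.INTER_CUBIC))
E
```

```text
t: 2.7
ee_pos: [0.3676, -0.1869, 0.4047]
tcp_rot: [0.0, 0.538, 0.843, 0.0]
wrist_force: [0.4, -0.7, -0.4]
gripper_width: 0.0856
grasp_force: 0.0
t 3.95 pos [0.5898 0.1036 0.3593] a 114.94 z [-0. -0. -1.] shift [ 0.01  -0.002 -0.002] spin -0.0014 F [ 0.28 -0.28 -0.23] w 0.08560662504990825 g 0.0
{'vfov': 64.9729751861459, 'cx': 270.5478637947617, 'cy': 207.90858342574705, 'k1': -0.024742845849436187}
```

View pics/w1.png

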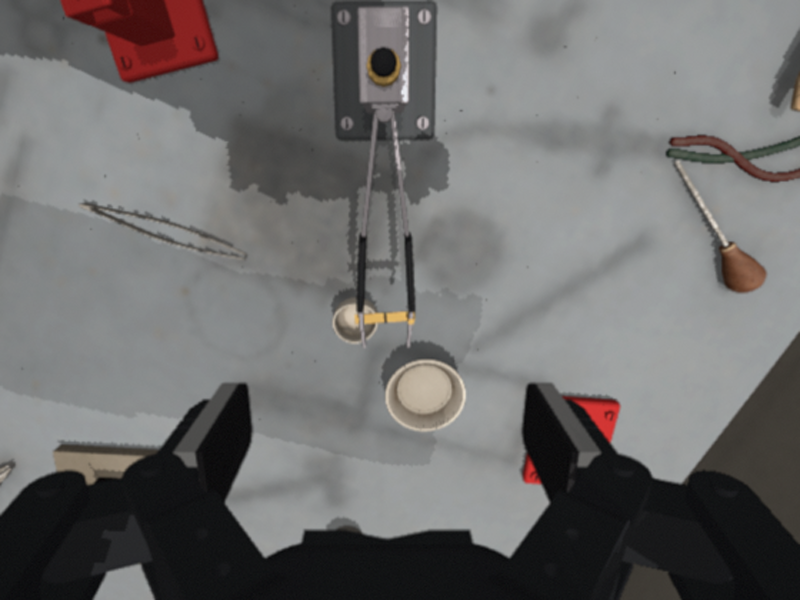

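The wrist view clearly shows the dock (knob at 384,62), with the rests at (362,236)-(360,312) and (407,235)-(411,312) and the tips at (364,345)/(408,346). The crucible and dish lie lower, beneath the tips.

Run:
```python
from h import *
m=r.camera_model("wrist");m['extrinsics']=np.load("wm.npy")
Q=lambda u,v,z:onplane(m,np.array([u,v])*.7-.15,z)
k=Q(384,58,.106);rs=[Q(*p,.077) for p in[(362,236),(360,312),(407,235),(411,312)]];t=[Q(364,345,.072),Q(408,346,.072)]
h=Q(386,113,.077);foot=[Q(*p,.010) for p in[(335,139),(434,139),(334,3),(436,3)]]
c=np.mean(rs,0);tm=np.mean(t,0);f=np.mean(foot,0)
print("knob",k,"rests",c,"tips",tm,"foot",f,"hinge",h)
print("rest len",np.linalg.norm(rs[0]-rs[1]),"w",np.linalg.norm((rs[0]+rs[1]-rs[2]-rs[3])/2),"foot sides",np.linalg.norm(foot[0]-foot[2]),np.linalg.norm(foot[0]-foot[1]))
for n,v in[("c-f",c-f),("t-h",tm-h),("t-f",tm-f),("c-k",c-k),("foot",foot[0]+foot[1]-foot[2]-foot[3])]:print(n,np.linalg.norm(v[:2]),np.degrees(np.arctan2(v[1],v[0])))
```

```text
knob [0.54130382 0.20683411 0.106     ] rests [0.58508184 0.11326648 0.077     ] tips [0.60425314 0.07329404 0.072     ] foot [0.53819924 0.21339508 0.01      ] hinge [0.55053854 0.18889502 0.077     ]
rest len 0.04315385401794176 w 0.026390611861423212 foot sides 0.077242558342907 0.06334735017427692
c-f 0.11056090577691048 -64.90988315799457
t-h 0.1274709626661072 -65.0778179616655
t-f 0.15489164098957478 -64.75737282696174
c-k 0.1033025436906038 -64.9262458642765
foot 0.15444713963304124 -65.34676272710477
```

```bash
python3 -c "
from h import *
go(.585,.1135,.223,115)"
```

```text
t 4.0 pos [0.5914 0.1065 0.3581] a 115.03 z [-0.001  0.001 -1.   ] shift [ 0.03  -0.009  0.451] spin 0.0007 F [-4.57  2.42 -1.81] w 0.08533722187065788 g 0.0
```

```bash
python3 -m inch '{"travel":[[0.03,-0.009,0.05],[0,0,0.08],[0,0,0.08],[0,0,0]],"spin":[0,0,0,0]}'; python3 -c "
from h import *
go(.585,.1135,.223,115)"
```

```text
t: 4.5
ee_pos: [0.5823, 0.1095, 0.2951]
tcp_rot: [-0.001, 0.538, 0.843, -0.001]
wrist_force: [-0.3, -0.1, 0.0]
gripper_width: 0.0855
grasp_force: 0.0
t 4.5 pos [0.5823 0.1095 0.2951] a 114.93 z [-0.003 -0.001 -1.   ] shift [0.008 0.015 0.24 ] spin -0.0015 F [-0.27 -0.08  0.03] w 0.08552392839470858 g 0.0
```

```bash
python3 -m inch '{"travel":[[0.008,0.015,0.04],[0,0,0.04],[0,0,0],[0,0,0]],"spin":[0,0,0,0]}' >/dev/null
python3 - <<'E'
from h import *
go(.585,.1135,.223,115)
m=r.camera_model("wrist");a=r.grab_frame("wrist")
np.save("wm.npy",m['extrinsics'])
w=np.array(m['extrinsics']);s=r.state()
b=cv2.resize(a[:,:,::-1],(800,600),interpolation=cv2.INTER_CUBIC)
for p in proj(m,[[.585,.1135,.077]]):cv2.circle(b,tuple(int(x) for x in p/.7),4,(0,255,0),1)
cv2.imwrite("pics/w2.png",b)
E
```

```text
t 5.0 pos [0.5861 0.1136 0.273 ] a 114.93 z [ 0.  0. -1.] shift [ 0.001 -0.004  0.167] spin -0.0016 F [ 0.05 -0.26 -0.86] w 0.08481467342083046 g 0.0
```

View pics/w2.png

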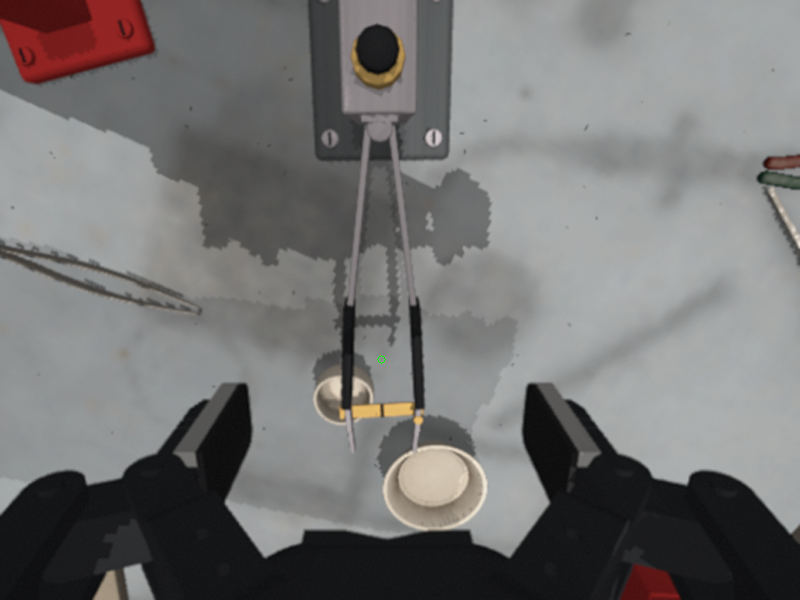

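The marker at (381,359) falls on the middle of the rests (348..417, 300..408), so the alignment is good. Next: descend and close.

```bash
python3 -m inch '{"travel":[[0.003,-0.003,0.04],[0,0,0.05],[0,0,0.05],[0,0,0.027],[0,0,0],[0,0,0]],"spin":[0,0,0,0,0,0]}'; python3 -c "
from h import *
go(.585,.1135,.223,115)"
```

```text
t: 5.8
ee_pos: [0.5851, 0.1141, 0.223]
tcp_rot: [0.0, 0.538, 0.843, 0.0]
wrist_force: [-1.0, 0.6, 0.2]
gripper_width: 0.085
grasp_force: 0.0
t 5.8 pos [0.5851 0.1141 0.223 ] a 114.93 z [ 0.001  0.    -1.   ] shift [-0.002 -0.001 -0.   ] spin -0.0015 F [-1.01  0.57  0.16] w 0.08500027584549089 g 0.0
```

```bash
python3 -m inch '{"travel":[[0,0,0],[0,0,0],[0,0,0],[0,0,0],[0,0,0],[0,0,0]],"spin":[0,0,0,0,0,0]}' 0.3; python3 -m inch '{"travel":[[0,0,0],[0,0,0],[0,0,0],[0,0,0]],"spin":[0,0,0,0]}' 0.21
```

```text
t: 6.55
ee_pos: [0.585, 0.1139, 0.2227]
tcp_rot: [0.0, 0.538, 0.843, -0.0]
wrist_force: [1.2, -3.9, 0.6]
gripper_width: 0.0257
grasp_force: 5.8
t: 7.05
ee_pos: [0.5849, 0.114, 0.2227]
tcp_rot: [0.0, 0.538, 0.843, -0.0]
wrist_force: [1.7, -5.4, 1.0]
gripper_width: 0.0185
grasp_force: 12.7
```

```bash
python3 -m inch '{"travel":[[-0.01,0,0],[-0.01,0,0],[-0.01,0,0],[-0.01,0,0],[-0.01,0,0],[-0.01,0,0],[-0.01,0,0],[-0.01,0,0]],"spin":[0,0,0,0,0,0,0,0]}'
python3 - <<'E'
from h import *
a=r.grab_frame("wrist");cv2.imwrite("pics/w3.png",cv2.resize(a[:,:,::-1],(800,600)))
E
```

```text
t: 8.05
ee_pos: [0.5951, 0.0919, 0.2226]
tcp_rot: [0.0, 0.538, 0.843, -0.0]
wrist_force: [0.3, 0.5, -0.6]
gripper_width: 0.0178
grasp_force: 12.5
```

View pics/w3.png

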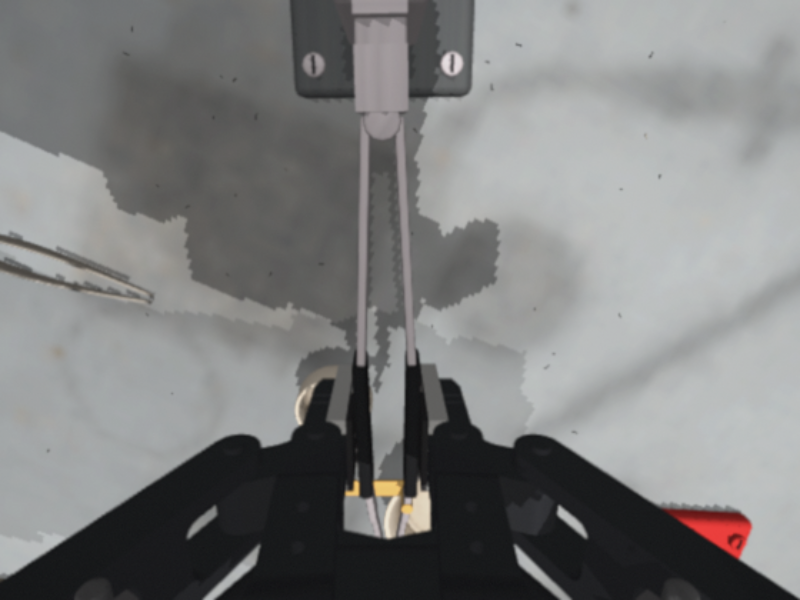

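The tail is about 24 mm out and held firmly (its collar is visible at 380,65). I'll keep pulling, then lift.

```bash
python3 -m inch '{"travel":[[-0.02,0,0],[-0.02,0,0],[-0.02,0,0],[-0.02,0,0],[-0.02,0,0],[-0.02,0,0],[-0.02,0,0],[0,0,-0.03],[0,0,-0.03],[0,0,0]],"spin":[0,0,0,0,0,0,0,0,0,0]}'; python3 -c "
from h import *
go(.458,-.134,.243,115)"
```

```text
t: 9.35
ee_pos: [0.613, 0.0544, 0.2418]
tcp_rot: [0.001, 0.538, 0.843, 0.001]
wrist_force: [-0.2, -0.7, -0.2]
gripper_width: 0.0184
grasp_force: 12.5
t 9.35 pos [0.613  0.0544 0.2418] a 114.95 z [ 0.002  0.    -1.   ] shift [-0.352 -0.734 -0.005] spin -0.0012 F [-0.16 -0.74 -0.2 ] w 0.018433194410087363 g 12.535929679870605
```

```bash
python3 -m inch '{"travel":[[-0.02,-0.04,0],[-0.044,-0.092,0],[-0.044,-0.092,0],[-0.044,-0.092,0],[-0.044,-0.092,0],[-0.044,-0.092,0],[-0.044,-0.092,0],[-0.044,-0.092,0],[-0.024,-0.05,0],[0,0,0]],"spin":[0,0,0,0,0,0,0,0,0,0]}'; python3 -m inch '{"travel":[[0,0,0],[0,0,0],[0,0,0],[0,0,0]],"spin":[0,0,0,0]}' 0.262
python3 - <<'E'
from h import *
go(.458,-.134,.243,115)
a=r.grab_frame("wrist")[:,:,::-1];cv2.imwrite("pics/w4.png",cv2.resize(a,(800,600)))
b=r.grab_frame("scene")[:,:,::-1];c=r.grab_frame("side")[:,:,::-1]
cv2.imwrite("pics/c4.png",np.hstack([cv2.resize(b[150:250,320:420],(400,400),interpolation=cv2.INTER_CUBIC),cv2.resize(c[135:235,310:410],(400,400),interpolation=cv2.INTER_CUBIC)]))
E
```

```text
t: 10.6
ee_pos: [0.4569, -0.1349, 0.2406]
tcp_rot: [-0.0, 0.538, 0.843, 0.0]
wrist_force: [0.5, -0.1, -0.8]
gripper_width: 0.0184
grasp_force: 12.5
t: 11.1
ee_pos: [0.4577, -0.1341, 0.2406]
tcp_rot: [-0.0, 0.538, 0.843, 0.0]
wrist_force: [0.5, -0.1, -0.3]
gripper_width: 0.0223
grasp_force: 8.2
t 11.1 pos [ 0.4577 -0.1341  0.2406] a 114.96 z [-0.  0. -1.] shift [-0.     0.001 -0.008] spin -0.0009 F [ 0.46 -0.15 -0.25] w 0.022281463953051948 g 8.17274808883667
```

View pics/w4.png

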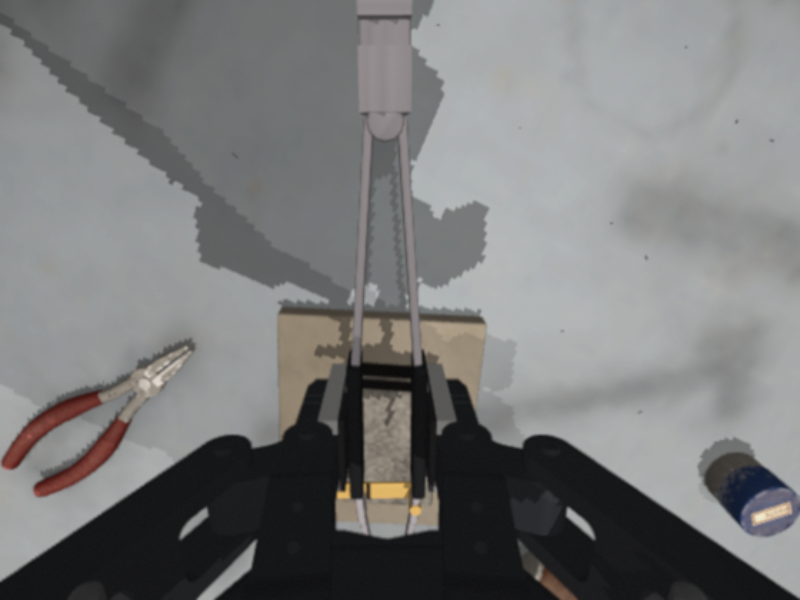

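View pics/c4.png

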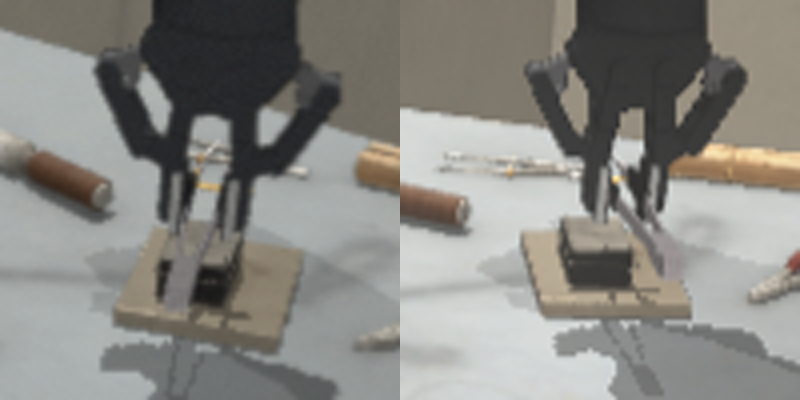

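The wrist view shows the tweezers clear of the dock and held level over the board, whose rear edge runs (278,312)-(485,320). The strip is at (390,491), and the right arm's inner edge at about 370 hides the line. I'll zoom in on the strip and cross-check the block's centre.

Run:
```python
from h import *
s=r.state();m=r.camera_model("wrist");a=r.grab_frame("wrist")[:,:,::-1]
Q=lambda u,v,z:onplane(m,np.array([u,v])*.7-.15,z)
L,Rr=Q(279,314,.011),Q(486,321,.011);d=(Rr-L)[:2];print("edge",L,Rr,np.linalg.norm(d));d/=np.linalg.norm(d);n=np.array([d[1],-d[0]])
print("centre",(L+Rr)[:2]/2+n*.0575,"yaw",np.degrees(np.arctan2(n[1],n[0])))
print("tips",s['ee_pos'][:2]+.045*np.array([.4226,-.9063]),s['gripper_width'],s['grasp_force'])
cv2.imwrite("pics/z5.png",cv2.resize(a[320:385,230:310],(800,600),interpolation=cv2.INTER_CUBIC))
```

```text
edge [ 0.41193946 -0.14805637  0.011     ] [ 0.49709476 -0.11211572  0.011     ] 0.09242919199275261
centre [ 0.4768757  -0.18306097] yaw -67.11733775077668
tips [ 0.47660565 -0.17505828] 0.022711542935756685 8.172826319932938
```

View pics/z5.png

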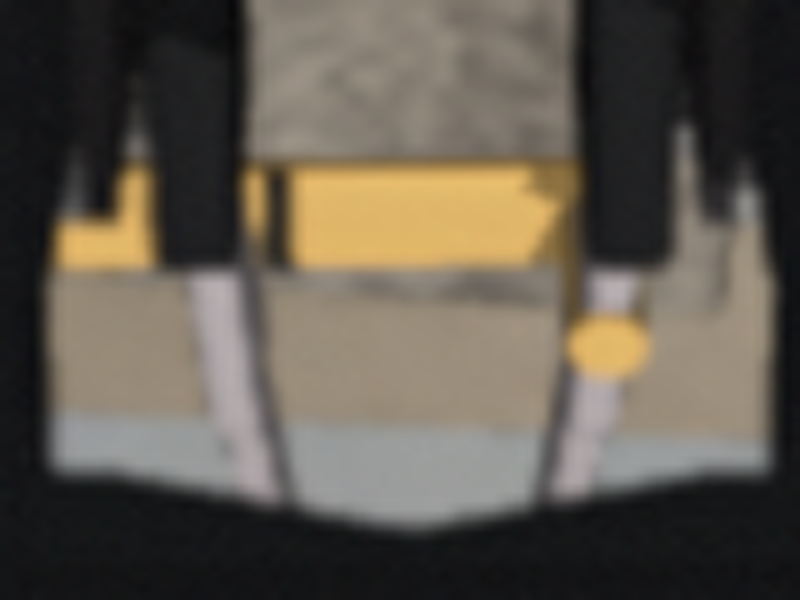

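The line at crop (279,215) is still slightly inside the right arm's edge (about 258), so the gap is roughly 11 mm. I'll squeeze a little more and nudge 4 mm forward.

```bash
python3 -m inch '{"travel":[[-0.012,0,0],[0,0,0],[0,0,0],[0,0,0],[0,0,0],[0,0,0]],"spin":[0,0,0,0,0,0]}' 0.255
python3 - <<'E'
from h import *
a=r.grab_frame("wrist")[:,:,::-1]
cv2.imwrite("pics/z6.png",cv2.resize(a[320:385,230:310],(800,600),interpolation=cv2.INTER_CUBIC))
E
```

```text
t: 12.05
ee_pos: [0.459, -0.1376, 0.2406]
tcp_rot: [-0.0, 0.538, 0.843, -0.0]
wrist_force: [1.1, -0.1, -0.2]
gripper_width: 0.022
grasp_force: 8.6
```

View pics/z6.png

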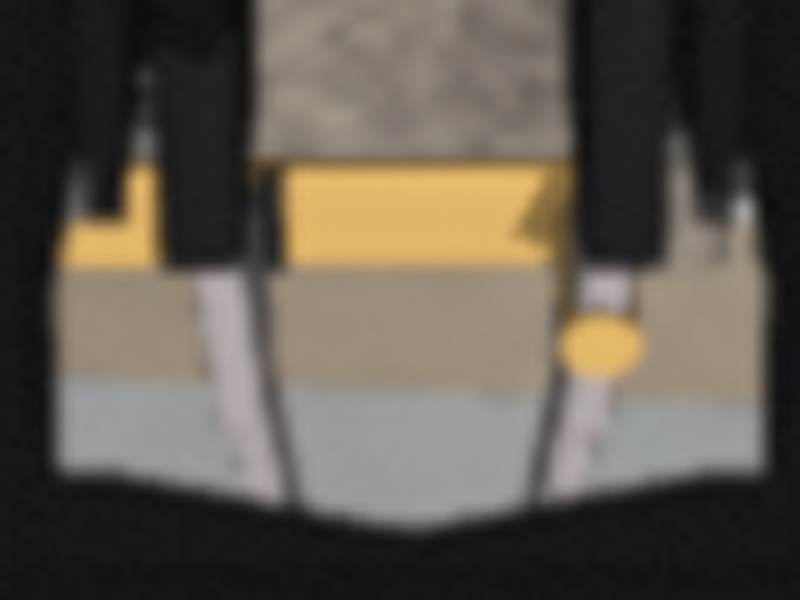

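The line now meets the right arm's inner edge (about 262 against 262–283), with the width at 22.0 mm and the arm still. I'm handing in.

```bash
python3 -c "
from plant import r
print(r.finish_job())"
```

```text
the job is handed in; nothing more can be done
None
```

The job is handed in, but no verdict came back: the tweezers are out of the dock and held still about 50 mm above the middle of the charcoal block, with the right arm's edge on the line (22.0 mm over the rests, about a 10 mm tip gap).

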